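# Refit the cover of the hob's igniter unit and lock its quarter-turn stud

### The arm

A 6-joint arm with a two-finger parallel gripper is mounted at the origin on a cart in front of the work surface, level with it; the furniture and walls round the work are solid. World frame = base frame: x ahead of the robot, y to its left, z up, the work surface at z = 0. Lengths are in m, angles in degrees, forces in N, time in s.
With the tool pointing down it reaches from about 0.375 to 0.9 m from the base axis. Payload 3.1 kg.
Tool frame: the origin (TCP) lies at the very end of the fingers, on their centre line; the grasp point (between the pads) lies 19 mm behind it; z points along the fingers, y is the line along which they close (so a half turn about z gives the same grasp; the last joint's range is limited). The gripper opens to 87 mm and grips with 3 to 60 N. Pads are 19 mm wide; open, the fingers measure 117 mm over their backs; the gripper's body (75 mm by 190 mm) begins 51 mm behind the grasp point.
Start: joints at [64.372, 30.224, 82.088, -0, 67.689, -10.227], TCP at [0.166, 0.603, 0.223] pointing down, gripper open.
Joint ranges: [-176.69, 176.69], [-43.24, 126.21], [12.49, 139.97], [-82, 262], [0, 151.66], [-163.58, 163.58]. Speed limits (degrees/s): [159.86, 159.86, 180, 180, 180, 180].

### API

Orientations are given as a 3x3 rotation matrix whose columns are the frame's x, y, z axes.
In Python, from rig import * gives the robot as it stands.
- The arm moves only by the tool jog_arm, never from a script. Its arguments are lists of equal length, an entry for each row: "delta_pos": the shift along the world's x, y, z in cm, a list of three; "turn": the turn about the world's z in degrees; "grip": the closure, from 0 (fully open) to 1 (shut). In form: {"delta_pos": [[x, y, z], ...], "turn": [turn, ...], "grip": [grip, ...]}. A call has 1 to 12 rows; each row is the pose to reach, as a shift and turn from the pose commanded when the call began; what a row does not reach only later rows make up. A row lasts 1/8 s, in which the tool goes at most 62.5 mm and 10.7 degrees, less where a joint would pass 70% of its speed; a pose out of reach is approached as far as the arm can. A call with a gripper value outside its range is refused whole. The fingers move at their own pace and stop on an object; the grip force is fixed at half the most. Time passes only in rows, so rows that repeat a pose let the fingers close. It gives the time, the measured TCP pose, the force, the opening and the grip force at its end, in the units of the state.
- read_state(): the state, without advancing time (a new reading comes with each control period).
- capture(name): name is "scene" or "top"; returns a dict with "color" (420x560x3 uint8, blue, green, red), "fovy" (degrees; the focal length in pixels is half the picture's height over the tangent of half this angle, whatever the lens; pixels are square), "cx", "cy" (the principal point, pixels), "k1" (the pictures are not rectified: a ray, as slopes to the right and down, at radius r is drawn at 1 + k1 r^2 times it, then the intrinsics apply), "camera_from_world" (4x4, takes a point from world to camera coordinates). Camera axes: x right, y up, looking along -z (the intrinsics and any distortion apply to the point x, -y, -z); pixel columns grow to the right and rows downward; lengths in m; the calibration is good to about 2 mm. A picture is of the moment at which its call begins. There is no depth.
- hand_in(): hands the job in; it is judged then, once.
The state is a dict: "time_s": time; "joint_positions": joint angles; "qvel": joint speeds; "tau": joint torques, N m; "position": TCP position; "tcp_rot": TCP orientation; "force": force on the tool from outside, world axes, zero at the start; "moment": the same for the moment, N m; "opening": opening from 0.0 (shut) to 1.0 (fully open); "grasp_force": force on a finger pad.
Only numpy, scipy, OpenCV 4.12 (cv2) and the standard library are available. Lean on these libraries where they do the work, as an engineer would, in place of code of your own. Each camera call takes 0.05 s, during which the arm holds its last target. There are 200 camera calls.

### The job

The igniter unit of the hob has a fresh cell and needs its cover back on. Lay the loose cover flat on the unit's ledge a little short of home and slide it fully home, its two tongues under the lip. Then find the slot of the floating receptacle with the wing stud, push the stud in against its spring and give it a quarter turn clockwise (seen from above), so that it stays caught and locks the cover when you let go. The cover is thin plastic: go gently (never press or shove it on the unit with 40 N), and leave the other things on the worktop where they are.

Things in the scene. Friction and masses are not known exactly. Their poses are not given: they have to be found in the camera images.
- igniter: white plastic igniter unit, 142 x 92 mm plus four short terminals at the rear, 53 mm high, open at the top until covered, a cell in a black cradle inside. Stands firmly on suction feet, does not move. Origin: on the worktop below the middle of the cover's place; x along its length to the rear end (lip, terminals), y across, z up
- cover_home (a point): where the cover's origin lies (within 1 mm in x, 2 mm in y), axes parallel, when it is home: on the igniter, 44 mm above its origin, in the plane of the flat ledge that carries the cover's rim; axes as the igniter's. Rails with round tops stand along both sides, 76 mm apart, 7 mm above the ledge; the front end (-x) has none. Laid from above the cover must be 10 to 22 mm short of home (-x)
- lip (a point): middle of the front edge of the igniter's rear lip, at its top, 61 mm in +x from cover_home and 9 mm above the ledge; axes as the igniter's. The lip spans the width, is 3 mm thick (6 to 9 mm above the ledge) and 15 mm deep. The cover's tongues go under it; the cover is home when its rear edge stops against the lip
- slot (a point): centre of the stud's receptacle, a round steel plate (36 mm wide, 3 mm thick) in the igniter's bridge, 30 mm in -x from cover_home, at ledge height; axes as the igniter's. It floats: its slot (27 x 7 mm) lies along the igniter's y only roughly, up to 0.5 rad off either way; the angle is not reported. See it before covering, or feel for it with the stud. It swivels only under 0.2 N m
- cover: loose grey plastic cover, 120 mm long (x), 72 mm wide (y), 9 mm thick with its rim, about 175 g with its stud. Lies on the worktop, right way up. Origin: centre of its underside; x points to the rear edge, from which two tongues stick out 9 mm at y = +-22 mm (16 mm wide, 1 to 4 mm above the underside). On top: a pull rib and the wing stud
- cover_rib (a point): centre of the cover's pull rib, 27 mm in +x from the cover's origin, 19 mm above its underside; axes as the cover's. The rib is 10 mm thick (x), 44 mm long (y) and stands from 9 to 29 mm above the underside: grip it from above, fingers closing along the cover's x
- wing (a point): centre of the steel wing head of the stud, captive in the cover 30 mm in -x from its origin; 33 mm above the cover's underside with the stud out; turns and sinks with it. Wing 9 mm thick (its x), 34 mm long (its y), 20 mm high: grip it across its thickness. Below it a stem; at its foot, parallel to the wing, a cross-pin 22 mm long, 4 mm thick, inside the rim while the stud is out
- stud (a joint): turn of the stud, rad, growing clockwise seen from above: 0 with the wing along the cover's y, 1.57 along its x. Starts between 0.25 and 0.75; turns from -0.7 to 2.3 with little friction (0.03 N m). The pin enters the slot within about 0.15 rad of the slot's angle (-0.5 to 0.5). From there it locks 1.3 to 1.65 rad on clockwise, where a stop ends the turn; the other way is blocked
- stud_press (a joint): how far the stud is pushed in, m: 0 out (sprung, 3 N), 0.012 fully in (11.4 N, 0.7 N/mm; then a hard stop). Not in line with the slot it stops hard before 0.001. In the slot it must go 0.0100 or more in before it can turn: the pin then passes under a cam ramp. Locked, it drops back into a pocket beyond the ramp and stays at about 0.008 when let go; not turned far enough it stays at 0.010
- old_cell: flat battery cell lying on its side, 15 mm thick and 50 mm long, origin at the centre of its underside; a bystander
- teaspoon: steel teaspoon, 137 mm long, 13 mm high, lying on the worktop; origin at the centre of its underside; a bystander
- mug: light blue mug, 81 mm wide and 94 mm high, standing behind the work near the toaster; origin at the centre of its underside; a bystander
- pepper_mill: wooden pepper mill, 58 mm wide and 170 mm high, standing at the back beside the hob; origin at the centre of its underside; a bystander
- spice_jar: glass spice jar with a dark lid, 41 mm wide and 105 mm high, standing at the right before the tall cupboard, whose upright door handle (x 0.58 to 0.6, y -0.23, z 0.32 to 0.55) the wrist must pass clear of; origin at the centre of its underside; a bystander
- tape: roll of tan masking tape, 104 mm wide and 25 mm high, lying flat at the right front; origin at the centre of its underside; a bystander
- salt_shaker: salt shaker with a rounded grey cap, 44 mm wide and 90 mm high, standing at the right; origin at the centre of its underside; a bystander
Things that resemble listed ones, but are neither listed nor needed, are in the scene too. What is shaped like the cover but red is not meant.

How it is judged:
By the outcome, as a careful person would: the job done as asked, in the order asked, and still so for the second after the job is handed in, with the robot touching nothing.
It also fails if it takes over 69 s, if anything falls off the work surface, if the arm or the gripper's body presses on something with over 40 N, if the wrist force passes 120 N, or if a joint passes its speed limit or range.

## Working session

There is one attempt and no reset: what is moved stays moved. The work goes in short steps, Python scripts to look and compute and a tool call to move; the robot and the scene stay as the last step left them, time stands still between calls to the robot, and variables do not carry over. Pictures are saved under pics/ and viewed, at most 10 in all, crops included, and the job is handed in when it is done.

Besides the shell and the picture viewer there is one more tool, called after ">>>" as a command line: name --pt "numbers of a row" for each row, then --argument value for the rest. jog_arm: Moves the arm, as the interface text tells. Its arguments: {"type":"object","properties":{"delta_pos":{"type":"array"},"turn":{"type":"array"},"grip":{"type":"array"}},"required":["delta_pos","turn","grip"]}

```bash
mkdir -p pics; cat > h.py <<'E'
from rig import *
import numpy as np, cv2
def snap(n,f):
    c=capture(n); cv2.imwrite('pics/'+f,c['color']); np.save('pics/'+f+'.npy',{k:c[k] for k in c},allow_pickle=True); return c
def load(f): return np.load('pics/'+f+'.npy',allow_pickle=True).item()
def K(c):
    f=c['color'].shape[0]/2/np.tan(np.radians(c['fovy'])/2); return f
def ray(c,u,v):
    f=K(c); d=np.array([(u-c['cx'])/f,(v-c['cy'])/f]); s=d.copy()
    for _ in range(30): s=d/(1+c['k1']*(s@s))
    T=np.array(c['camera_from_world']); R=T[:3,:3]; o=-R.T@T[:3,3]
    w=R.T@np.array([s[0],-s[1],-1]); return o,w/np.linalg.norm(w)
def onz(c,u,v,z):
    o,w=ray(c,u,v); return o+w*(z-o[2])/w[2]
def tri(*cs):
    A=0;b=0
    for c,u,v in cs:
        o,w=ray(c,u,v); P=np.eye(3)-np.outer(w,w); A=A+P; b=b+P@o
    x=np.linalg.solve(A,b); return x,[float(np.linalg.norm((np.eye(3)-np.outer(ray(c,u,v)[1],ray(c,u,v)[1]))@(x-ray(c,u,v)[0]))) for c,u,v in cs]
def proj(c,p):
    T=np.array(c['camera_from_world']); q=T[:3,:3]@np.array(p)+T[:3,3]; s=np.array([q[0],-q[1]])/-q[2]
    s=s*(1+c['k1']*(s@s)); return s*K(c)+[c['cx'],c['cy']]
E
python3 - <<'E'
from h import *
for n in('scene','top'):
    c=snap(n,n+'0.png'); T=np.array(c['camera_from_world']); print(n,c['fovy'],c['k1'],-T[:3,:3].T@T[:3,3],T[2,:3])
s=read_state(); print(s['time_s'],s['position'],s['tcp_rot'],s['force'],s['opening'])
a=[cv2.imread(f'pics/{n}0.png') for n in('scene','top')]
E
```

```text
scene 49.8926515045543 0.040165500010697484 [-0.25956246 -0.75723344  0.92296693] [-0.59582074 -0.45768667  0.65993982]
top 42.8563029975593 -0.07513589876492123 [-0.63246572 -0.26517995  1.54765034] [-0.61961063 -0.05311781  0.78310993]
0.1 [0.16564485 0.60195741 0.22163769] [[-9.64089314e-01  2.65576803e-01 -8.70113713e-04]
 [ 2.65577986e-01  9.64087683e-01 -1.80891623e-03]
 [ 3.58459726e-04 -1.97503985e-03 -9.99997985e-01]] [-0.2058073   0.51662414  0.25556474] 0.9963385714249805
```

View pics/scene0.png

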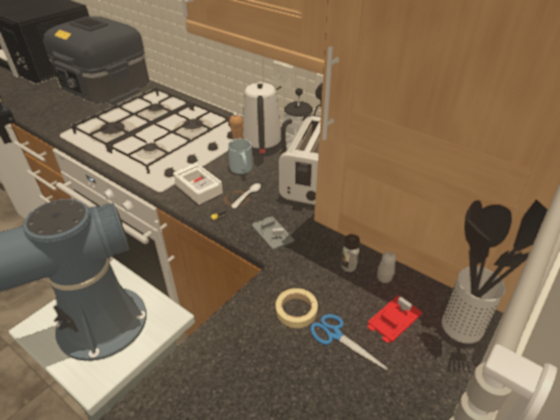

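View pics/top0.png

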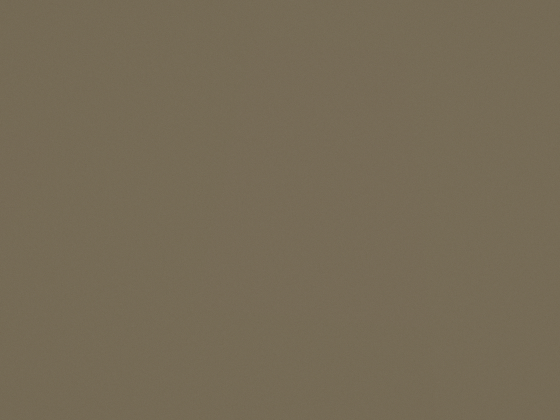

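The scene view shows the igniter at (198,183), the grey cover at (272,232), the red decoy at (394,318), the spoon at (245,193), and the old cell at (219,215). Candidates for the cover are the grey piece at (272,232) and the red one at (394,318), and I choose the grey. The top image is blank, so I'll check it again and take a close crop.

```bash
python3 - <<'E'
from h import *
c=capture('top'); im=c['color']; print(im.std(axis=(0,1)),im.min(),im.max())
c=load('scene0.png')['color']
cv2.imwrite('pics/crop1.png',cv2.resize(c[155:255,165:300],None,fx=5.9,fy=5.9,interpolation=cv2.INTER_CUBIC))
E
```

```text
[1.33176528 1.12476145 1.12204868] 80 123
```

View pics/crop1.png

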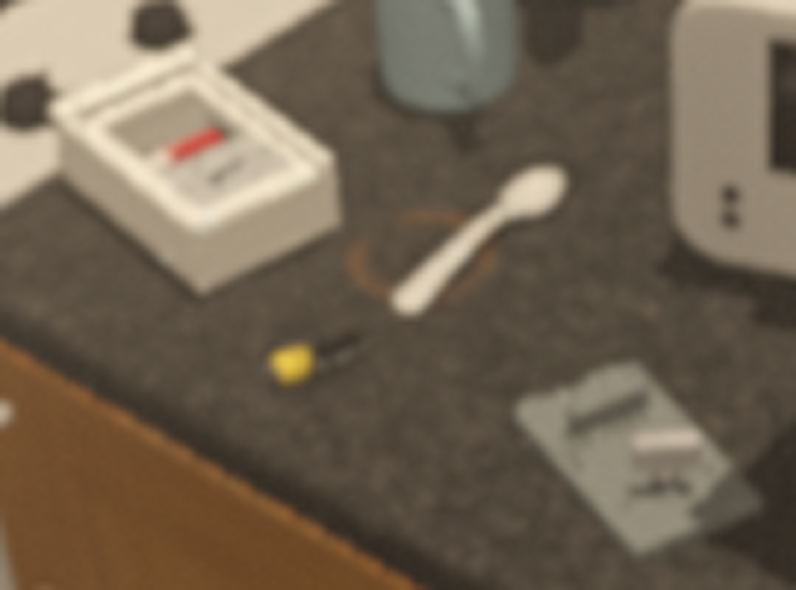

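```bash
python3 - <<'E'
from h import *
c=load('top0.png'); im=c['color'].astype(float)
b=cv2.GaussianBlur(im,(0,0),3); b=(b-b.mean((0,1)))
print(b.std((0,1)),b.min(),b.max())
cv2.imwrite('pics/topc.png',np.clip(128+b*40,0,255).astype('uint8'))
i=np.argwhere(c['color'].max(2)>c['color'].max(2).mean()+8); print(len(i),i[:5])
for k in range(4):
  q=[(0,0),(559,0),(0,419),(559,419)][k]; print(onz(c,*q,0))
E
```

```text
[0.49255412 0.38392193 0.50420408] -1.7854822683102611 1.1005367192497602
0 []
[1.95018256e+00 1.51948824e+00 2.22044605e-16]
[ 2.34896008 -1.64738281  0.        ]
[-0.24702948  0.5460236   0.        ]
[-0.0781014  -1.07101692  0.        ]
```

View pics/topc.png

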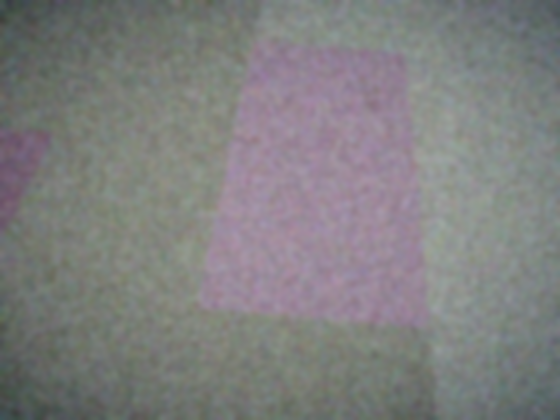

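The contrast-stretched top view shows only a plain brown surface with a lighter panel (about 200–430, 45–325). It holds no worktop features, so that camera is obstructed and of no use. I'll work from the scene camera with averaged frames, and check heights by touch.

```bash
python3 - <<'E'
from h import *
a=[capture('scene') for _ in range(8)]; im=np.mean([x['color'] for x in a],0); a[0]['color']=im.astype(np.float32)
np.save('pics/avg0.npy',a[0],allow_pickle=True)
def crop(x0,x1,y0,y1,s):
    r=cv2.resize(im[y0:y1,x0:x1],None,fx=s,fy=s,interpolation=cv2.INTER_CUBIC); r=np.clip((r-40)*1.35,0,255)
    for x in range(x0,x1,10): cv2.line(r,((x-x0)*s+s//2,0),((x-x0)*s+s//2,6),(0,255,255),1); cv2.putText(r,str(x),((x-x0)*s,16),0,.35,(0,255,255),1)
    for y in range(y0,y1,10): cv2.line(r,(0,(y-y0)*s+s//2),(6,(y-y0)*s+s//2),(0,255,255),1); cv2.putText(r,str(y),(8,(y-y0)*s+s//2+4),0,.35,(0,255,255),1)
    return r.astype(np.uint8)
cv2.imwrite('pics/ign.png',crop(170,226,160,206,13)); cv2.imwrite('pics/cov.png',crop(246,302,210,252,14))
E
```

```text
(no output)
```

View pics/ign.png

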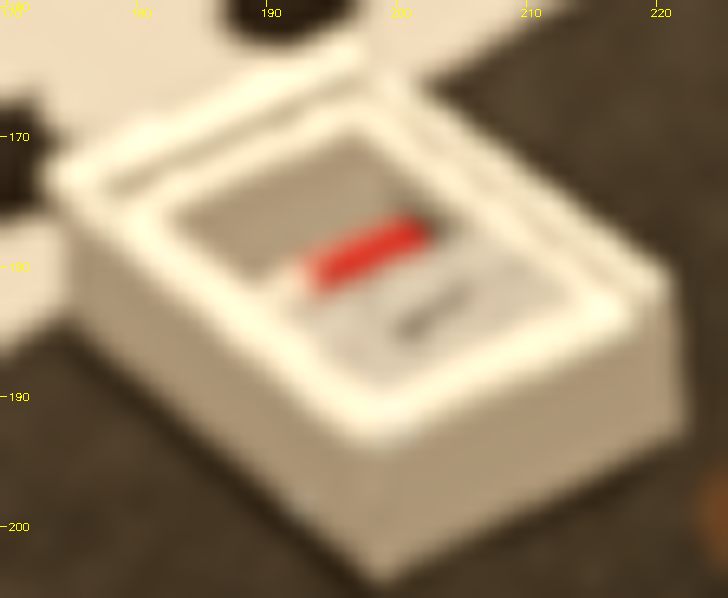

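View pics/cov.png

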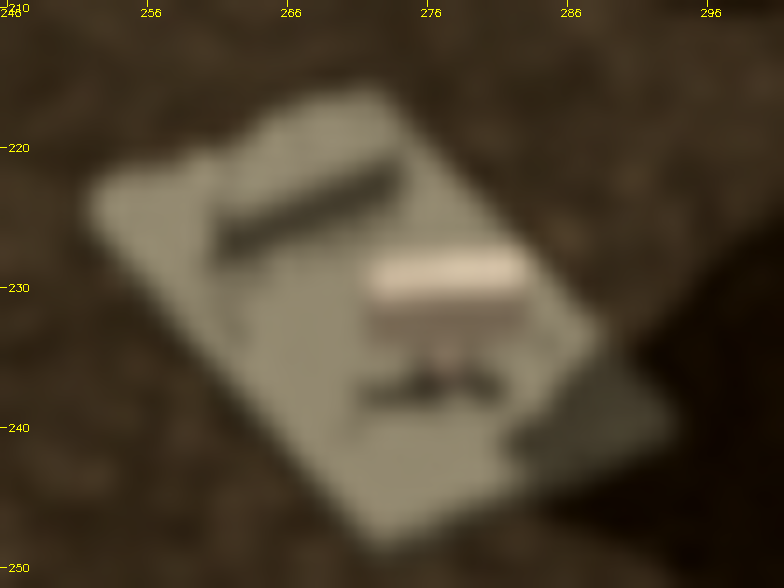

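In the igniter crop, the lip is upper left ((173,173)–(197,163)), the front ground corner is at (198.5,204), and the slot shows as a dark line from (200.5,185) to (206,182). In the cover crop, it is the grey cover with its rib at (268,222), a bright steel wing at (278,229), and corners at about (251,224), (273,249) and (294,239). Next I'll fit edge lines to subpixel.

```bash
cat >> h.py <<'E'
def edge(c,p,q,w=2.5):
    im=cv2.cvtColor(c['color'].astype(np.float32),cv2.COLOR_BGR2GRAY); p=np.float32(p);q=np.float32(q); d=(q-p)/np.linalg.norm(q-p); n=np.float32([-d[1],d[0]])
    t=np.arange(-w,w+.01,.1); pts=[]
    for s in np.linspace(0,1,25):
        xy=(p+s*(q-p))[None]+t[:,None]*n
        v=cv2.remap(im,xy[:,0].astype(np.float32)[None],xy[:,1].astype(np.float32)[None],cv2.INTER_CUBIC)[0]
        g=np.abs(np.gradient(cv2.GaussianBlur(v[None],(0,0),4)[0])); g[:3]=g[-3:]=0; pts.append(xy[g.argmax()])
    pts=np.float32(pts); vx,vy,x,y=cv2.fitLine(pts,cv2.DIST_HUBER,0,.01,.01).ravel()
    r=np.abs((pts-[x,y])@[-vy,vx]); return np.array([x,y]),np.array([vx,vy]),float(np.median(r))
def onplane(c,e,z):  # edge -> world line on z
    a,b=onz(c,*(e[0]-8*e[1]),z),onz(c,*(e[0]+8*e[1]),z); return a[:2],(b-a)[:2]/np.linalg.norm(b-a)
def isect(l,m):
    s=np.linalg.solve(np.array([l[1],-m[1]]).T,m[0]-l[0]); return l[0]+s[0]*l[1]
ang=lambda l:float(np.degrees(np.arctan2(l[1][1],l[1][0])))
E
python3 - <<'E'
from h import *
c=np.load('pics/avg0.npy',allow_pickle=True).item()
def E(n,p,q,z):
    e=edge(c,p,q); l=onplane(c,e,z); print(n,'res %.2f'%e[2],'ang %.1f'%ang(l)); return l
sl=E('ign side bottom',(177,187),(196,202.5),0); fr=E('ign front bottom',(201,203.2),(219,194.6),0)
rr=E('ign right rail outer',(204,168),(217,178),.049); lf=E('lip front',(180,173.6),(195,166.6),.053)
P=isect(sl,fr); print('corner near',P,'far',onz(c,221.7,192.9,0),'rear',onz(c,174.8,185.2,0))
print('lip left tip',onz(c,173,173.3,.053),'lip-right',onz(c,197.5,163.3,.053),'lipedge∩side',isect(sl,lf),isect(rr,lf),isect(rr,fr))
print('slot ends',onz(c,200.7,185.2,.044),onz(c,206,182.0,.044))
print('red cell',onz(c,198,179.5,.03))
cl=E('cov left z0',(254,227),(271,246.5),0); cr=E('cov right z9',(275,218),(286,231),.009); cf=E('cov front z0',(275,248),(284,244.3),0); cf2=E('cov front2',(285,244),(293,240.5),0)
E('rib dark',(262,226),(273,221.5),.02)
print('BL',isect(cl,cf),'BR(z mix)',isect(cr,cf2),onz(c,294.3,239.5,.009),'L',onz(c,251.7,224,.005))
print('rib top ends',[onz(c,*p,.029) for p in((261.5,220.3),(272.5,215.8))],'rib foot',[onz(c,*p,.009) for p in((261.5,227.5),(274,222.5))])
print('wing top edge ends',[onz(c,*p,.043) for p in((272,229),(283,228))],'wing bot',[onz(c,*p,.023) for p in((272,234),(283,234))])
E
```

```text
ign side bottom res 0.10 ang -100.8
ign front bottom res 0.07 ang -11.8
ign right rail outer res 0.06 ang -100.6
lip front res 0.04 ang -10.2
corner near [0.46338964 0.14211355] far [0.55203824 0.1241186  0.        ] rear [ 4.86064929e-01  2.77982390e-01 -1.11022302e-16]
lip left tip [0.48382459 0.27184922 0.053     ] lip-right [0.57393103 0.25037528 0.053     ] lipedge∩side [0.48616091 0.26105709] [0.57691531 0.24466813] [0.55412496 0.12313239]
slot ends [0.50136313 0.16313854 0.044     ] [0.52405847 0.16193703 0.044     ]
red cell [0.53019983 0.20734905 0.03      ]
cov left z0 res 0.09 ang -109.9
cov right z9 res 0.09 ang -110.7
cov front z0 res 0.08 ang -23.9
cov front2 res 0.14 ang -18.8
rib dark res 0.07 ang -19.3
BL [ 0.45161459 -0.17016081] BR(z mix) [ 0.51380059 -0.20009104] [ 0.51279203 -0.20405832  0.009     ] L [ 0.49153039 -0.0586555   0.005     ]
rib top ends [array([ 0.50236722, -0.08930646,  0.029     ]), array([ 0.53851694, -0.10249395,  0.029     ])] rib foot [array([ 0.49428679, -0.09521681,  0.009     ]), array([ 0.53486278, -0.1108779 ,  0.009     ])]
wing top edge ends [array([ 0.47978963, -0.14786347,  0.043     ]), array([ 0.50253187, -0.17032838,  0.043     ])] wing bot [array([ 0.47981501, -0.14745149,  0.023     ]), array([ 0.49937723, -0.17278027,  0.023     ])]
```

```bash
python3 - <<'E'
from h import *
c=np.load('pics/avg0.npy',allow_pickle=True).item()
def E(n,p,q,z,w=2):
    e=edge(c,p,q,w); l=onplane(c,e,z); print(n,'res %.2f'%e[2],'ang %.1f'%ang(l),'px',e[0].round(1)); return l
th=np.radians(79.3); ux=np.array([np.cos(th),np.sin(th)]); uy=np.array([-ux[1],ux[0]])
L=lambda p:(round(float(p@ux),4),round(float(p@uy),4))
for z in(0,.005):
    print('z',z,'front x',L(E('fb',(201,203.2),(219,194.6),z)[0])[0],'side y',L(E('sb',(177,187),(196,202.5),z)[0])[1])
print('front top x',L(E('ft',(201,191.8),(217,184.8),.044)[0])[0])
print('left top y',L(E('lt',(177,177.5),(195,191.5),.050)[0])[1])
print('right rail y',L(E('rr',(204,168),(217,178),.050)[0])[1])
print('lip front x',L(E('lf',(180,173.6),(195,166.6),.053,1.5)[0])[0])
print('lip rear x',L(E('lr',(175,171.7),(195,163.3),.053,1.5)[0])[0])
print('slot c',L(onz(c,203.35,183.6,.044)[:2]))
# vertical edge heights: front-right vertical edge
g=cv2.cvtColor(c['color'],cv2.COLOR_BGR2GRAY)
print(g[160:206:1,198].round().astype(int)); print(g[170:200,210].round().astype(int))
E
```

```text
fb res 0.07 ang -11.8 px [209.9 198.7]
sb res 0.10 ang -100.5 px [187.3 194.7]
z 0 front x 0.2254 side y -0.429
fb res 0.07 ang -11.8 px [209.9 198.7]
sb res 0.10 ang -100.5 px [187.3 194.7]
z 0.005 front x 0.2199 side y -0.4261
ft res 0.10 ang -14.0 px [209.2 188.8]
front top x 0.2213
lt res 0.12 ang -100.5 px [187.2 185.6]
left top y -0.4249
rr res 0.06 ang -100.6 px [212.4 174.3]
right rail y -0.5208
lf res 0.41 ang -0.8 px [187.9 169.5]
lip front x 0.338
lr res 0.08 ang -9.6 px [184.4 167.2]
lip rear x 0.3614
slot c (0.2549, -0.4736)
[179 190 199 203 205 204 201 205 217 217 198 171 158 159 160 159 157 149
 132 120 133 159 177 184 186 189 190 191 195 207 222 229 220 198 173 157
 155 156 154 152 151 151 148 134 104  76]
[ 90  91 121 168 201 207 204 211 216 205 191 188 191 193 204 221 230 223
 202 174 156 153 153 153 154 154 155 153 134 101]
```

>>> jog_arm --pt "35 -70.4 0" --pt "35 -70.4 0" --pt "35 -70.4 0" --pt "35 -70.4 0" --pt "35 -70.4 0" --pt "35 -70.4 0" --pt "35 -70.4 0" --pt "35 -70.4 0" --pt "35 -70.4 0" --pt "35 -70.4 0" --pt "35 -70.4 0" --pt "35 -70.4 0" --turn '[-4.9,-4.9,-4.9,-4.9,-4.9,-4.9,-4.9,-4.9,-4.9,-4.9,-4.9,-4.9]' --grip '[0.54,0.54,0.54,0.54,0.54,0.54,0.54,0.54,0.54,0.54,0.54,0.54]'

```text
time_s: 2.05
position: [0.5007, -0.0712, 0.2229]
tcp_rot: [[-0.938, 0.348, 0.001], [0.348, 0.938, -0.0], [-0.001, 0.0, -1.0]]
force: [1.1, 0.1, 0.4]
opening: 0.461
grasp_force: 0.0
```

```bash
python3 - <<'E'
from h import *
s=read_state(); R=s['tcp_rot']; print(s['time_s'],s['position'],np.degrees(np.arctan2(R[1][1],R[0][1])),s['opening'],s['force'])
c=np.load('pics/avg0.npy',allow_pickle=True).item()
print('mug base front',onz(c,240,172,0),'mill',onz(c,236,138,0),'jar',onz(c,350,269,0),'spoon',onz(c,234,207,.005),onz(c,257,186,.005),'cell',onz(c,215,217,.007))
cl=onplane(c,edge(c,(254,227),(271,246.5)),0); cr=onplane(c,edge(c,(275,218),(286,231)),.009)
n=np.array([-np.sin(np.radians(69.7)),np.cos(np.radians(69.7))]); print('width',(cl[0]-cr[0])@n,'mid y',(cl[0]+cr[0])@n/2, 'rib y', np.array([.5204,-.0959])@n,'O y',np.array([.5062,-.1264])@n)
E
```

```text
2.05 [ 0.50070869 -0.07119638  0.22288214] 69.65943973936758 0.4609624485568636 [1.09483055 0.05596221 0.41805874]
mug base front [ 6.78054289e-01  1.55555083e-01 -1.11022302e-16] mill [0.83811294 0.31885295 0.        ] jar [ 5.20218865e-01 -3.89216013e-01 -1.11022302e-16] spoon [0.51856242 0.03839478 0.005     ] [0.64750307 0.05169417 0.005     ] cell [0.44529333 0.05043107 0.007     ]
width 0.07001054043948726 mid y -0.5170579696415554 rib y -0.5213485305579068 O y -0.5186120450594021
```

>>> jog_arm --pt "1.55 -2.9 0" --pt "1.55 -2.9 -5" --pt "1.55 -2.9 -10" --pt "1.55 -2.9 -14" --pt "1.55 -2.9 -17" --pt "1.55 -2.9 -19" --pt "1.55 -2.9 -20.2" --pt "1.55 -2.9 -20.6" --pt "1.55 -2.9 -20.9" --pt "1.55 -2.9 -21" --pt "1.55 -2.9 -21" --turn '[0,0,0,0,0,0,0,0,0,0,0]' --grip '[0.54,0.54,0.54,0.54,0.54,0.54,0.54,0.54,0.54,0.54,0.54]'

```text
time_s: 3.42
position: [0.5156, -0.0981, 0.013]
tcp_rot: [[-0.938, 0.347, 0.001], [0.347, 0.938, -0.0], [-0.001, -0.0, -1.0]]
force: [0.4, -0.1, -0.1]
opening: 0.458
grasp_force: 0.0
```

```bash
python3 - <<'E'
from h import *
c=snap('scene','s1.png'); im=c['color'][190:255,235:320]
cv2.imwrite('pics/c2.png',cv2.resize(im,None,fx=9,fy=9,interpolation=cv2.INTER_CUBIC))
E
```

```text
(no output)
```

View pics/c2.png

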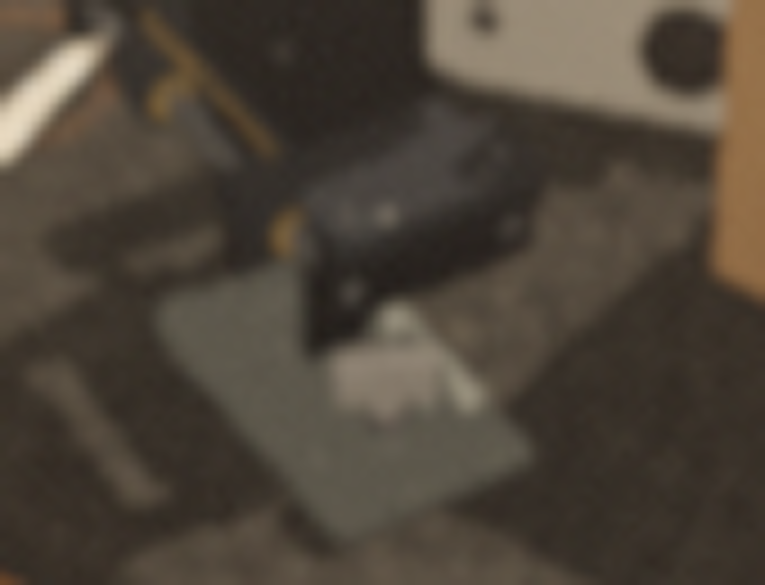

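The crop shows the gripper over the rib of the cover, with its front finger at about (272,228) and the wing at (278,232) clear of it. I'll close and test the lift.

>>> jog_arm --pt "0.05 -0.2 -0.1" --pt "0.05 -0.2 -0.1" --pt "0.05 -0.2 -0.1" --pt "0.05 -0.2 -0.1" --pt "0.05 -0.2 -0.1" --pt "0.05 -0.2 -0.1" --pt "0.05 -0.2 1.9" --pt "0.05 -0.2 3.9" --pt "0.05 -0.2 3.9" --turn '[0,0,0,0,0,0,0,0,0]' --grip '[0.54,1,1,1,1,1,1,1,1]'

```text
time_s: 4.6
position: [0.5166, -0.1002, 0.0524]
tcp_rot: [[-0.938, 0.347, 0.002], [0.347, 0.938, -0.001], [-0.003, 0.0, -1.0]]
force: [-0.3, 0.5, -2.6]
opening: 0.114
grasp_force: 30.0
```

```bash
python3 - <<'E'
from h import *
s=read_state(); print(s['position'],s['opening'],s['grasp_force'],s['force'],s['moment'])
E
```

```text
[ 0.51659993 -0.1001655   0.05239496] 0.11390340960842861 30.00015377998352 [-0.30102339  0.49246421 -2.57398613] [ 0.02462824 -0.0405778   0.01251169]
```

>>> jog_arm --pt "0 0 5" --pt "0.1 5 7" --pt "0.1 10 7" --pt "0.2 15 7" --pt "0.2 20 7" --pt "0.3 25 7" --pt "0.3 29 7" --pt "0.35 30.4 7" --pt "0.35 30.4 5" --pt "0.35 30.4 3.5" --pt "0.35 30.4 3" --pt "0.35 30.4 3" --turn '[0,3,6,9.6,9.6,9.6,9.6,9.6,9.6,9.6,9.6,9.6]' --grip '[1,1,1,1,1,1,1,1,1,1,1,1]'

```text
time_s: 6.1
position: [0.5192, 0.2033, 0.081]
tcp_rot: [[-0.982, 0.187, -0.001], [0.187, 0.982, -0.0], [0.001, -0.001, -1.0]]
force: [0.2, 0.5, -1.7]
opening: 0.117
grasp_force: 30.0
```

```bash
python3 - <<'E'
from h import *
s=read_state(); print(s['time_s'],s['position'],s['force'])
c=snap('scene','s2.png'); im=c['color'][145:215,155:245]
cv2.imwrite('pics/c3.png',cv2.resize(im,None,fx=8.5,fy=8.5,interpolation=cv2.INTER_CUBIC))
E
```

```text
6.1 [0.51915786 0.20328195 0.08099858] [ 0.19595082  0.50490926 -1.6799503 ]
```

View pics/c3.png

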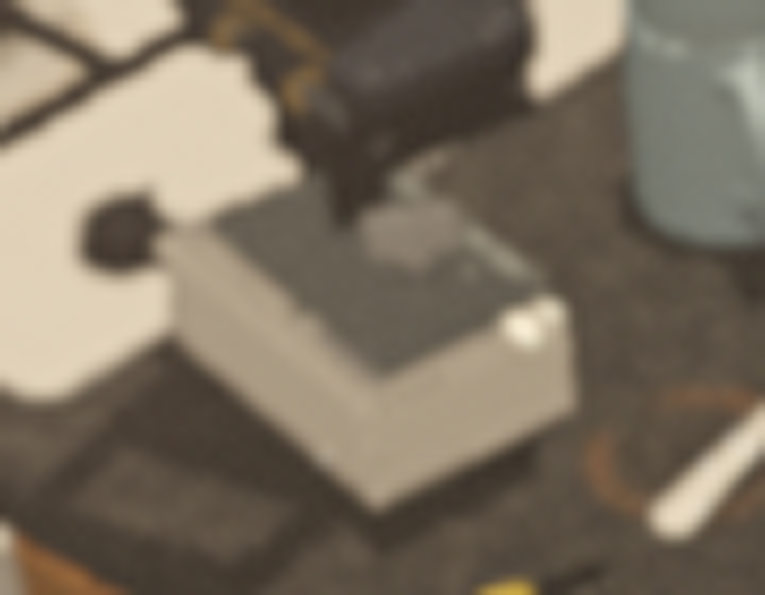

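The crop shows the cover hovering over the unit, parallel to it, with its near lower corner at about (199.2,189.0). I'll check that corner against the igniter frame.

```bash
python3 - <<'E'
from h import *
c=load('s2.png')
th=np.radians(79.3); ux=np.array([np.cos(th),np.sin(th)]); uy=np.array([-ux[1],ux[0]])
f=edge(c,(201.5,188.2),(212,183.7),2); s=edge(c,(183,174.5),(197,187.3),2)
for z in(.067,.069):
  F=onplane(c,f,z);S=onplane(c,s,z); P=isect(F,S); print(z,ang(F),ang(S),f[2],s[2],'corner x,y',P@ux-.286,P@uy+.473)
p=np.array(read_state()['position'][:2]); print('tcp ign', p@ux-.286,p@uy+.473)
E
```

```text
0.067 -10.007413601624178 -102.92292816728131 0.054151058197021484 0.1435198187828064 corner x,y -0.07475873252660864 0.04082857085853858
0.069 -10.007413601624425 -102.92292816728128 0.054151058197021484 0.1435198187828064 corner x,y -0.07710345071564492 0.04210578807575649
tcp ign 0.010405419070633304 0.0002241089965708265
```

```bash
python3 - <<'E'
from h import *
c=load('s2.png')
th=np.radians(79.3); ux=np.array([np.cos(th),np.sin(th)]); uy=np.array([-ux[1],ux[0]])
for n,u,v,z in(('wing c',203.1,172.2,.102),('FR top corner',218.6,176.9,.078),('L edge bottom',190,181,.069),('near corner',199.2,189,.069)):
  p=onz(c,u,v,z)[:2]; print(n,p@ux-.286,p@uy+.473)
g=cv2.cvtColor(c['color'],cv2.COLOR_BGR2GRAY)
for r in (178,182,185): print(r,g[r,176:232:1])
E
```

```text
wing c -0.05042191831428949 0.005379512702952005
FR top corner -0.07408721978664118 -0.03385654625346579
L edge bottom -0.021633460491967738 0.0399260631478362
near corner -0.07558003537347377 0.041464993405506856
178 [157 160 162 164 165 165 162 158 157 153 140 123 106  98  96  97  97  96
  95  97  95  96  97  94  94  94  93  94  96  93  93  94  95  97  99  95
  93  94  96 100 101 101 102  91  81  78  79  81  83  86  86  86  84  80
  80  78]
182 [156 157 158 158 157 158 159 163 165 165 164 163 157 147 141 134 119 103
  96  95  98  98  96  95  94  94  95  95  94  95  94  94  93  92  92  91
  99 126 174 210 219 213 204 203 190 145  94  79  82  82  83  82  82  84
  88  87]
185 [113 138 153 157 157 157 156 157 157 158 160 164 166 165 163 158 149 137
 124 112 103  98  98  96  94  93  95  94  92  95  99 108 123 135 147 153
 156 161 166 181 197 200 185 167 161 147 110  81  81  81  80  79  79  81
  80  81]
```

>>> jog_arm --pt "0.3 -0.05 0" --pt "0.3 -0.05 -0.8" --pt "0.3 -0.05 -1.4" --pt "0.3 -0.05 -1.7" --pt "0.3 -0.05 -1.9" --pt "0.3 -0.05 -1.9" --turn '[0,0,0,0,0,0]' --grip '[1,1,1,1,1,1]'

```text
time_s: 6.9
position: [0.5222, 0.2035, 0.0624]
tcp_rot: [[-0.983, 0.186, -0.0], [0.186, 0.983, -0.0], [0.0, -0.0, -1.0]]
force: [0.3, 1.1, -2.1]
opening: 0.112
grasp_force: 30.0
```

>>> jog_arm --pt "0 0 -0.2" --pt "0 0 -0.35" --pt "0 0 -0.45" --pt "0 0 -0.55" --pt "0 0 -0.55" --turn '[0,0,0,0,0]' --grip '[1,1,1,1,1]'

```text
time_s: 7.52
position: [0.5223, 0.2034, 0.057]
tcp_rot: [[-0.983, 0.186, -0.0], [0.186, 0.983, -0.0], [0.0, -0.0, -1.0]]
force: [-0.4, 0.1, -2.0]
opening: 0.113
grasp_force: 30.0
```

>>> jog_arm --pt "0 0 -0.1" --pt "0 0 -0.1" --pt "0 0 -0.2" --pt "0 0 -0.2" --turn '[0,0,0,0]' --grip '[1,1,1,1]'

```text
time_s: 8.02
position: [0.5224, 0.2035, 0.0556]
tcp_rot: [[-0.983, 0.186, 0.0], [0.186, 0.983, -0.0], [-0.0, 0.0, -1.0]]
force: [-2.0, 0.4, 2.8]
opening: 0.11
grasp_force: 30.0
```

>>> jog_arm --pt "0.05 0.29 0.03" --pt "0.11 0.59 0.03" --pt "0.17 0.88 0.03" --pt "0.2 1.08 0.03" --pt "0.2 1.08 0.03" --turn '[0,0,0,0,0]' --grip '[1,1,1,1,1]'

```text
time_s: 8.65
position: [0.5246, 0.2146, 0.0555]
tcp_rot: [[-0.983, 0.186, 0.001], [0.186, 0.983, 0.0], [-0.001, 0.0, -1.0]]
force: [-0.4, -1.6, 3.8]
opening: 0.112
grasp_force: 30.0
```

>>> jog_arm --pt "0.02 0.15 0" --pt "0.05 0.29 0" --pt "0.07 0.39 0" --pt "0.07 0.39 0" --turn '[0,0,0,0]' --grip '[1,1,1,1]'

```text
time_s: 9.15
position: [0.5251, 0.2181, 0.0556]
tcp_rot: [[-0.983, 0.186, 0.0], [0.186, 0.983, -0.0], [-0.0, -0.0, -1.0]]
force: [-1.5, -2.7, 4.8]
opening: 0.11
grasp_force: 30.0
```

>>> jog_arm --pt "0.02 0.1 0" --pt "0.03 0.15 0" --pt "0.03 0.15 0" --turn '[0,0,0]' --grip '[1,1,1]'

```text
time_s: 9.52
position: [0.5254, 0.2195, 0.0556]
tcp_rot: [[-0.983, 0.186, 0.0], [0.186, 0.983, -0.0], [-0.0, -0.0, -1.0]]
force: [-1.1, -3.4, 5.0]
opening: 0.112
grasp_force: 30.0
```

>>> jog_arm --pt "0.02 0.1 0" --pt "0.04 0.2 0" --pt "0.04 0.2 0" --turn '[0,0,0]' --grip '[1,1,1]'

```text
time_s: 9.9
position: [0.5257, 0.2216, 0.0555]
tcp_rot: [[-0.983, 0.186, 0.0], [0.186, 0.983, -0.0], [-0.0, -0.0, -1.0]]
force: [-0.6, -4.1, 5.5]
opening: 0.109
grasp_force: 30.0
```

>>> jog_arm --pt "0.02 0.1 0" --pt "0.04 0.2 0" --pt "0.04 0.2 0" --turn '[0,0,0]' --grip '[1,1,1]'

```text
time_s: 10.28
position: [0.5259, 0.2224, 0.0555]
tcp_rot: [[-0.983, 0.185, -0.001], [0.185, 0.983, -0.002], [0.0, -0.002, -1.0]]
force: [-1.2, -8.2, 6.6]
opening: 0.113
grasp_force: 30.0
```

>>> jog_arm --pt "0.01 0.1 0" --pt "0.01 0.1 0" --turn '[0,0]' --grip '[1,1]'

```text
time_s: 10.52
position: [0.5259, 0.2224, 0.0555]
tcp_rot: [[-0.983, 0.184, -0.001], [0.184, 0.983, -0.004], [0.001, -0.004, -1.0]]
force: [-0.9, -10.7, 7.5]
opening: 0.113
grasp_force: 30.0
```

```bash
python3 - <<'E'
from h import *
s=read_state(); print(s['position'],s['force'],s['moment'])
c=snap('scene','s3.png'); im=c['color'][145:215,155:245]
cv2.imwrite('pics/c4.png',cv2.resize(im,None,fx=8.5,fy=8.5,interpolation=cv2.INTER_CUBIC))
E
```

```text
[0.52588783 0.22242973 0.05553516] [ -0.90789347 -10.66065457   7.46573104] [-1.66149267  0.04646859  0.01601565]
```

>>> jog_arm --pt "-0.02 -0.1 0.05" --pt "-0.02 -0.1 0.05" --pt "-0.02 -0.1 0.05" --pt "-0.02 -0.1 0.05" --pt "0 0 3" --pt "0 2 8" --pt "0 6 13" --pt "0 10 13" --pt "0 10 13" --pt "0 10 13" --turn '[0,0,0,0,0,0,0,0,0,0]' --grip '[1,0.6,0.6,0.6,0.6,0.6,0.6,0.6,0.6,0.6]'

```text
time_s: 11.82
position: [0.5253, 0.3243, 0.1846]
tcp_rot: [[-0.983, 0.185, -0.002], [0.185, 0.983, -0.001], [0.002, -0.001, -1.0]]
force: [-0.0, -0.5, -0.6]
opening: 0.396
grasp_force: 0.0
```

```bash
python3 - <<'E'
from h import *
a=[capture('scene') for _ in range(6)]; c=a[0]; im=np.mean([x['color'] for x in a],0).astype(np.float32); c['color']=im
np.save('pics/avg4.npy',c,allow_pickle=True)
x0,y0,s=168,150,13; r=np.clip((cv2.resize(im[y0:196,x0:228],None,fx=s,fy=s,interpolation=cv2.INTER_CUBIC)-40)*1.35,0,255)
for x in range(170,228,10): cv2.putText(r,str(x),((x-x0)*s,12),0,.35,(0,255,255),1)
for y in range(y0,196,10): cv2.putText(r,str(y),(0,(y-y0)*s+10),0,.35,(0,255,255),1)
cv2.imwrite('pics/c5.png',r); print(r.shape, read_state()['position'])
E
```

```text
(598, 780, 3) [0.52626668 0.32375561 0.1849382 ][ WARN:0@4.224] global loadsave.cpp:1063 imwrite_ Unsupported depth image for selected encoder is fallbacked to CV_8U.
```

View pics/c5.png

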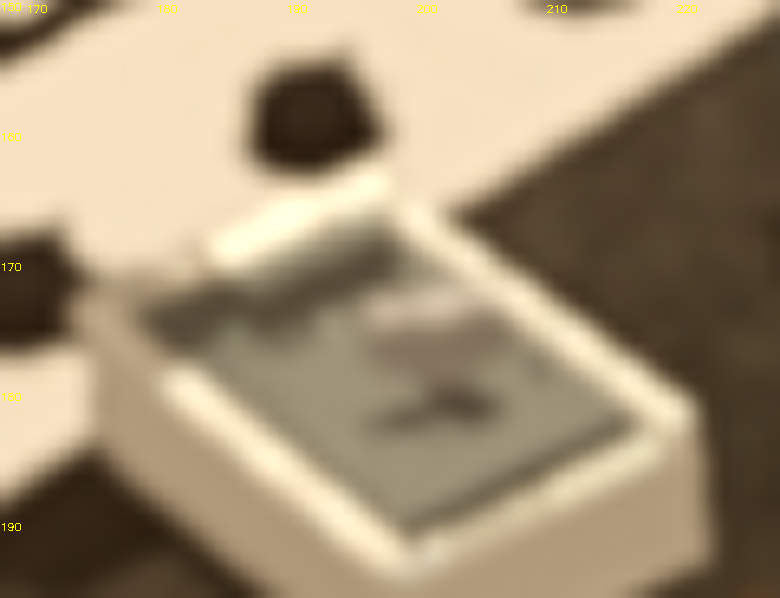

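The crop shows the cover flat between the rails and up to the lip, with its front edge at (199–217, 191–182). The wing is centred near (200.7,174.6), with its lower edge running from (196,177.3) to (206.3,176).

```bash
python3 - <<'E'
from h import *
c=np.load('pics/avg4.npy',allow_pickle=True).item()
for n,u,v,z in(('c',200.7,174.6,.077),('lowL',196,177.3,.067),('lowR',206.3,176,.067),('topL',195.4,173.2,.087),('topR',205,172.4,.087)): print(n,onz(c,u,v,z)[:2])
g=cv2.cvtColor(c['color'],cv2.COLOR_BGR2GRAY)
for r in(172,173,174,175,176): print(r,g[r,191:212].round().astype(int))
for l in((edge(c,(198,177.3),(205,176.4),1.5),.067),(edge(c,(197,174.6),(203,173.8),1.2),.087)): print(ang(onplane(c,*l)),l[0][2],onplane(c,*l)[0])
th=np.radians(79.3); ux=np.array([np.cos(th),np.sin(th)]); uy=np.array([-ux[1],ux[0]])
for n,p,q,z in(('cover front z53?',(202,190),(214,184.5),.053),('coverL/rail inner',(185,181),(197,190.5),.051),('coverR/rail',(206,170),(216,180),.051)):
  e=edge(c,p,q,1.5); l=onplane(c,e,z); print(n,ang(l),e[2],l[0]@ux-.286,l[0]@uy+.473)
E
```

```text
c [0.51243801 0.16875934]
lowL [0.50192195 0.18096552]
lowR [0.52713558 0.16002943]
topL [0.49841017 0.17642138]
topR [0.5200775 0.1556189]
172 [ 97  98 101 105 116 132 144 149 159 171 179 182 183 188 197 206 211 202
 168 123  93]
173 [101 111 121 126 137 156 170 173 174 180 185 184 176 170 172 185 205 213
 201 172 135]
174 [112 130 144 143 146 158 169 168 164 166 168 163 153 144 142 152 177 200
 209 204 185]
175 [124 138 150 149 146 147 149 145 141 142 143 139 133 128 127 132 149 173
 194 207 212]
176 [137 144 150 150 144 138 133 130 129 129 129 128 126 126 127 130 139 150
 165 187 208]
-62.43612728783553 0.4583340883255005 [0.50389216 0.19328791]
-38.08778073682513 0.012451921589672565 [0.48261905 0.17614712]
cover front z53? -9.233765053420399 0.03393149375915527 -0.06780144901050261 0.026622599226422017
coverL/rail inner -100.55097078851873 0.03659376874566078 0.015708879373471263 0.03813274508217829
coverR/rail -112.00850662713816 0.4364258646965027 0.01982870092728306 -0.049651463359645764
```

>>> jog_arm --pt "-1.3 -6 0" --pt "-1.3 -11 0" --pt "-1.3 -15.6 0" --pt "-1.3 -15.6 -3" --pt "-1.3 -15.6 -6" --pt "-1.3 -15.6 -8" --pt "-1.3 -15.6 -9.5" --pt "-1.3 -15.6 -9.8" --pt "-1.3 -15.6 -9.8" --turn '[-9,-18,-27,-27,-27,-27,-27,-27,-27]' --grip '[0.5,0.5,0.5,0.5,0.5,0.5,0.5,0.5,0.5]'

```text
time_s: 13.25
position: [0.5136, 0.1687, 0.0876]
tcp_rot: [[-0.791, 0.612, 0.001], [0.612, 0.791, 0.0], [-0.0, 0.0, -1.0]]
force: [0.0, 0.0, 0.2]
opening: 0.499
grasp_force: 0.0
```

```bash
python3 - <<'E'
from h import *
s=read_state(); R=s['tcp_rot']; print(s['time_s'],s['position'],np.degrees(np.arctan2(R[1][1],R[0][1])),s['joint_positions'],s['force'])
E
```

```text
13.25 [0.51358516 0.16867425 0.08761512] 52.29623213276729 [ 6.33244657e+00  3.52511568e+01  1.00831997e+02 -5.09212295e-04
  4.38815880e+01 -4.59634132e+01] [0.01432312 0.00786744 0.22381056]
```

>>> jog_arm --pt "-0.08 -0.18 -1" --pt "-0.08 -0.18 -1.8" --pt "-0.08 -0.18 -1.85" --pt "-0.08 -0.18 -1.85" --pt "-0.08 -0.18 -1.85" --pt "-0.08 -0.18 -1.85" --pt "-0.08 -0.18 -1.85" --pt "-0.08 -0.18 -1.85" --turn '[0,0,0,0,0,0,0,0]' --grip '[0.5,0.5,0.5,1,1,1,1,1]'

```text
time_s: 14.25
position: [0.5119, 0.1663, 0.069]
tcp_rot: [[-0.792, 0.611, -0.001], [0.611, 0.792, -0.001], [0.0, -0.002, -1.0]]
force: [-2.0, -3.9, 1.9]
opening: 0.105
grasp_force: 30.0
```

```bash
python3 - <<'E'
from h import *
s=read_state(); print(s['position'],s['force'],s['moment'],s['opening'],s['grasp_force'])
E
```

```text
[0.51194716 0.16625488 0.06897315] [-2.00286504 -3.93220345  1.93639074] [-0.55266479  0.21257551  0.06821462] 0.10508467502816506 30.000709891319275
```

>>> jog_arm --pt "-0.05 -0.05 0" --pt "-0.05 -0.05 0" --pt "-0.05 -0.05 0" --pt "-0.05 -0.05 0" --pt "-0.05 -0.05 0" --pt "-0.05 -0.05 0" --turn '[8,16,24,31,35,35]' --grip '[1,1,1,1,1,1]'

```text
time_s: 15.0
position: [0.5123, 0.1668, 0.069]
tcp_rot: [[-0.999, 0.048, 0.001], [0.048, 0.999, 0.001], [-0.001, 0.001, -1.0]]
force: [-0.2, 0.2, 0.4]
opening: 0.106
grasp_force: 30.0
```

```bash
python3 - <<'E'
from h import *
s=read_state(); R=s['tcp_rot']; print(s['position'],np.degrees(np.arctan2(R[1][1],R[0][1])),s['force'],s['moment'],s['opening'])
# slot angle from first view: darkness-weighted principal axis on the bridge plane
c=np.load('pics/avg0.npy',allow_pickle=True).item(); g=cv2.cvtColor(c['color'],cv2.COLOR_BGR2GRAY)
P=[];W=[]
for v in range(179,190):
  for u in range(197,211):
    if np.hypot(u-203.3,v-183.6)<5: P.append(onz(c,u,v,.044)[:2]);W.append(max(0,180-g[v,u]))
P=np.array(P);W=np.array(W); m=(P*W[:,None]).sum(0)/W.sum(); C=((P-m).T*W)@(P-m)/W.sum(); w,V=np.linalg.eigh(C); print(m,w,np.degrees(np.arctan2(V[1,1],V[0,1])))
print(g[179:190,197:211].round().astype(int))
E
```

```text
[0.51228035 0.16679437 0.06897878] 87.23578531476002 [-0.24629236  0.21101718  0.42127118] [0.19906287 0.04623408 0.04832118] 0.10596476600351296
[0.51263691 0.16716443] [2.20353335e-05 1.21009582e-04] -139.57555630218053
[[124 120 124 135 145 157 168 179 189 193 195 196 199 205]
 [123 133 151 167 176 183 187 187 189 191 191 188 185 191]
 [148 159 174 186 192 193 190 183 178 183 186 186 185 188]
 [174 177 187 193 193 189 181 169 166 177 186 188 189 191]
 [186 184 189 190 182 172 164 161 168 182 189 188 189 193]
 [190 186 185 176 160 153 163 174 183 189 190 189 195 204]
 [191 189 183 167 151 157 177 188 192 194 196 201 212 221]
 [188 190 188 178 172 177 189 195 200 206 213 220 226 230]
 [188 191 192 190 187 190 198 206 214 222 227 228 227 223]
 [197 195 194 195 198 205 214 222 226 227 225 219 211 202]
 [213 207 203 207 214 221 226 227 223 214 207 197 184 174]]
```

```bash
python3 - <<'E'
from h import *
c=np.load('pics/avg0.npy',allow_pickle=True).item(); g=cv2.cvtColor(c['color'],cv2.COLOR_BGR2GRAY)
P=[];W=[]
for v in range(180,188):
  for u in range(199,208):
    if np.hypot(u-203,v-183.6)<4 and v-183.6>-.9*(u-203)-2.5: P.append(onz(c,u,v,.044)[:2]);W.append(max(0,180-g[v,u]))
P=np.array(P);W=np.array(W); m=(P*W[:,None]).sum(0)/W.sum(); C=((P-m).T*W)@(P-m)/W.sum(); w,V=np.linalg.eigh(C); print(m,w,np.degrees(np.arctan2(V[1,1],V[0,1])))
a,b=onz(c,200.8,185.4,.044),onz(c,205.5,181.7,.044);print(a,b,np.degrees(np.arctan2(*(b-a)[[1,0]])))
E
```

```text
[0.50979367 0.16365071] [6.84752949e-06 4.78584432e-05] -174.57127038737298
[0.50080536 0.16212084 0.044     ] [0.52422743 0.16437411 0.044     ] 5.495104983352681
```

>>> jog_arm --pt "0 0 0" --pt "0 0 -0.15" --pt "0 0 -0.3" --pt "0 0 -0.4" --pt "0 0 -0.4" --turn '[8,8,8,8,8]' --grip '[1,1,1,1,1]'

```text
time_s: 15.62
position: [0.5123, 0.1667, 0.0651]
tcp_rot: [[-0.996, -0.09, 0.001], [-0.09, 0.996, 0.001], [-0.001, 0.001, -1.0]]
force: [-0.3, 3.1, 6.0]
opening: 0.104
grasp_force: 30.0
```

>>> jog_arm --pt "0 0 -0.3" --pt "0 0 -0.6" --pt "0 0 -0.75" --pt "0 0 -0.75" --turn '[0,0,0,0]' --grip '[1,1,1,1]'

```text
time_s: 16.12
position: [0.5124, 0.1667, 0.0582]
tcp_rot: [[-0.996, -0.091, 0.001], [-0.091, 0.996, 0.001], [-0.001, 0.0, -1.0]]
force: [-2.3, 2.3, 10.2]
opening: 0.103
grasp_force: 30.0
```

```bash
python3 - <<'E'
from h import *
s=read_state(); R=s['tcp_rot']; print(s['position'],np.degrees(np.arctan2(R[1][1],R[0][1])),s['force'],s['moment'],s['opening'])
E
```

```text
[0.51235912 0.16670363 0.05819448] 95.19527646836818 [-2.26476328  2.26617345 10.23575931] [ 0.46431253  0.33934274 -0.0313459 ] 0.10286059205057013
```

>>> jog_arm --pt "0 0 -0.05" --pt "0 0 -0.08" --pt "0 0 -0.08" --pt "0 0 -0.08" --pt "0 0 -0.08" --pt "0 0 -0.08" --pt "0 0 -0.08" --pt "0 0 -0.08" --pt "0 0 -0.08" --pt "0 0 -0.08" --pt "0 0 -0.08" --turn '[0,0,-7,-14,-21,-28,-35,-42,-50,-58,-58]' --grip '[1,1,1,1,1,1,1,1,1,1,1]'

```text
time_s: 17.5
position: [0.5117, 0.1653, 0.0575]
tcp_rot: [[-0.605, 0.796, -0.0], [0.796, 0.605, -0.002], [-0.001, -0.001, -1.0]]
force: [-2.2, -2.7, 10.8]
opening: 0.103
grasp_force: 30.0
```

```bash
python3 - <<'E'
from h import *
s=read_state(); R=s['tcp_rot']; print(s['position'],np.degrees(np.arctan2(R[1][1],R[0][1])),s['force'],s['moment'],s['opening'])
E
```

```text
[0.51168415 0.16532894 0.05746068] 37.21390335241414 [-2.20653092 -2.67901817 10.75141941] [-0.55754764  0.34009756  0.02448478] 0.10275604563673833
```

>>> jog_arm --pt "0 0 0" --pt "0 0 0" --pt "0 0 0" --pt "0 0 0" --pt "0 0 0" --pt "0 0 0" --turn '[-7,-14,-20,-25,-28,-28]' --grip '[1,1,1,1,1,1]'

```text
time_s: 18.25
position: [0.511, 0.165, 0.0573]
tcp_rot: [[-0.161, 0.987, -0.002], [0.987, 0.161, -0.002], [-0.002, -0.002, -1.0]]
force: [-2.7, -3.0, 10.8]
opening: 0.099
grasp_force: 30.0
```

```bash
python3 - <<'E'
from h import *
s=read_state(); R=s['tcp_rot']; print(s['position'],np.degrees(np.arctan2(R[1][1],R[0][1])),s['force'],s['moment'],s['opening'])
E
```

```text
[0.51096985 0.16501272 0.05732789] 9.254780233456472 [-2.68123716 -3.04721731 10.81221995] [-0.70969183  0.47005716 -0.02261546] 0.09896613033398503
```

>>> jog_arm --pt "0 0 0" --pt "0 0 0" --pt "0 0 0" --turn '[-3,-5,-5]' --grip '[1,1,1]'

```text
time_s: 18.62
position: [0.5109, 0.165, 0.0573]
tcp_rot: [[-0.074, 0.997, -0.002], [0.997, 0.074, -0.002], [-0.002, -0.002, -1.0]]
force: [-2.9, -4.4, 11.4]
opening: 0.103
grasp_force: 30.0
```

```bash
python3 - <<'E'
from h import *
s=read_state(); R=s['tcp_rot']; print(s['position'],np.degrees(np.arctan2(R[1][1],R[0][1])),s['force'],s['moment'],s['opening'])
E
```

```text
[0.51085547 0.16500193 0.05729785] 4.264893957684002 [-2.88468782 -4.37857021 11.37826076] [-0.73335222  0.58767356 -0.01217374] 0.10349838670893872
```

>>> jog_arm --pt "0 0 0.15" --pt "0 0 0.3" --pt "0 0 0.38" --pt "0 0 0.38" --turn '[0,0,0,0]' --grip '[1,1,1,1]'

```text
time_s: 19.12
position: [0.5108, 0.165, 0.0608]
tcp_rot: [[-0.074, 0.997, -0.002], [0.997, 0.074, -0.002], [-0.002, -0.002, -1.0]]
force: [-2.4, -4.2, 8.0]
opening: 0.101
grasp_force: 30.0
```

```bash
python3 - <<'E'
from h import *
s=read_state(); print(s['position'],s['force'],s['moment'])
E
```

```text
[0.51083067 0.16500129 0.06081421] [-2.41260104 -4.18416013  8.02574438] [-7.29725303e-01  4.28278815e-01 -2.84995449e-04]
```

>>> jog_arm --pt "-0.03 -0.05 0.05" --pt "-0.03 -0.05 0.05" --pt "-0.03 -0.05 0.05" --pt "-0.03 -0.05 0.05" --pt "-0.03 -0.05 0.05" --pt "-0.03 -0.05 3" --pt "-0.03 0 8" --pt "0 8 13" --pt "0 14 14" --pt "0 18 14" --pt "0 18 14" --pt "0 18 14" --turn '[0,0,0,0,0,0,0,0,0,0,0,0]' --grip '[1,0.6,0.6,0.6,0.6,0.6,0.6,0.6,0.6,0.6,0.6,0.6]'

```text
time_s: 20.62
position: [0.5112, 0.3463, 0.1997]
tcp_rot: [[-0.076, 0.997, -0.001], [0.997, 0.076, -0.001], [-0.001, -0.001, -1.0]]
force: [-0.4, 0.1, 0.3]
opening: 0.397
grasp_force: 0.0
```

```bash
python3 - <<'E'
from h import *
s=read_state(); print(s['position'],s['force'],s['opening'])
a=[capture('scene') for _ in range(6)]; im=np.mean([x['color'] for x in a],0).astype(np.float32)
x0,y0,s=166,152,9; r=np.clip((cv2.resize(im[y0:218,x0:252],None,fx=s,fy=s,interpolation=cv2.INTER_CUBIC)-40)*1.35,0,255).astype(np.uint8)
cv2.imwrite('pics/c6.png',r)
E
```

```text
[0.51116196 0.3462554  0.1997406 ] [-0.38474015  0.13514184  0.31560343] 0.3972390481627055
```

View pics/c6.png

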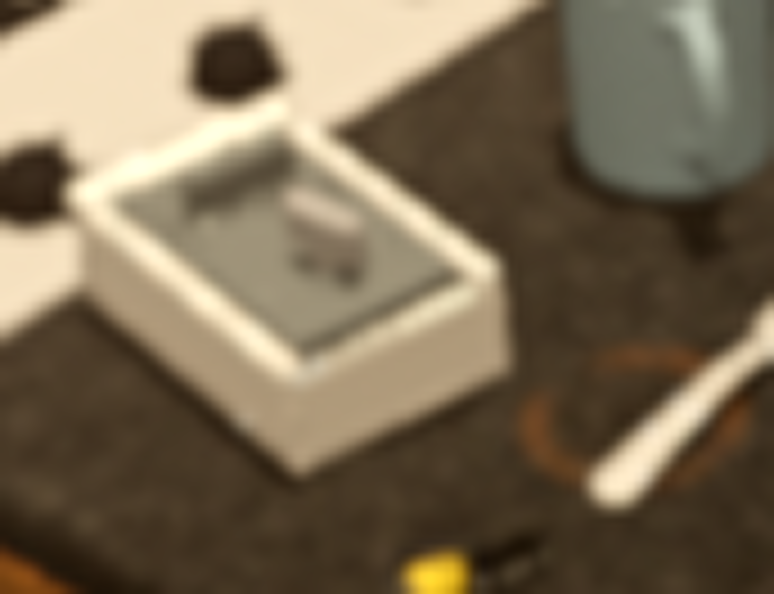

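The last view shows the cover home between the rails and against the lip, with the wing low at about (202,176) and turned along the unit's length. Spoon, cell and mug are where they were, and the gripper is clear.

```bash
python3 -c "
from rig import *
print(hand_in())"
```

```text
the job is handed in; nothing more can be done
None
```

The cover is home under the lip, and the wing stud was pushed in and turned about 91° clockwise. It held at about 8 mm as I eased off, and the job was handed in at about 21 s; no verdict came back.

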